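Swap the canister behind the cold packs

TASK

Swap the canisters in the blue transport box: stand both cold packs from the front of the box on the steel drip tray, then move the round canister from behind them to the wire basket, and then put the square canister from the tray where the round one stood. Finally put each cold pack back exactly where it stood in the box. Everything stays upright throughout, and the small jar, the clear bottle and the data logger are left where they are.

Things in the scene. Friction and masses are not known exactly. Their poses are not given: they have to be found in the camera images.
- box: Blue open box, fixed, outside 190 (x) x 220 (y) x 95 mm high, walls 20, floor 12 mm thick. Origin: centre of its underside; x to its back (away from the robot), y left. The front strip inside (x -75 to -13 mm) holds the packs side by side, near x -44, y +42 and -42 (either way round). Behind it grey foam (top at 90 mm) leaves a nook y -36 to +36, x up to +75, for a canister at x +12, y 0.
- tray: Flat square steel drip tray, fixed, 210 (x) x 220 (y) mm, floor 4 mm thick, rim 14 mm high and 4 mm thick. Origin: centre of its underside, x away from the robot. The square canister stands in its back half; its front half is free for the two cold packs (room for both side by side at x -45 mm, y about +48 and -48 mm).
- basket: White wire basket, fixed, 180 (x) x 200 (y) x 70 mm high, open on top, floor 4 mm thick. Origin: centre of its underside, x away from the robot. The small amber jar stands at its left (+y) end; the right end is free.
- large_pack: Large cold pack: rigid white plastic brick standing on end, 42 (x) x 76 (y) x 150 mm high, 0.4 kg. Origin: centre of its underside. Its top stands 72 mm above the foam and 65 mm above the round canister: grip it from above across its 42 mm, near the top.
- small_pack: Small cold pack: the same but 42 (x) x 64 (y) x 135 mm high, 0.35 kg. Origin: centre of its underside.
- round_canister: Round canister: upright cylinder 50 mm in diameter, 85 mm high, white with flush grey cap, 0.2 kg. Origin: centre of its underside. Stands in the box's nook, 10 mm behind the packs, 38 mm before the back wall, 11 mm from the foam at each side, so it can be gripped only front and back (along the box's x), once the packs are out.
- square_canister: Square canister: upright, 50 x 50 mm, 85 mm high, white with a flush grey cap, about 0.15 kg. Origin: centre of its underside; x and y square to its sides. Starts in the back half of the tray.
- jar: Bystander: small amber jar with black cap, 36 mm in diameter, 55 mm high, in the left end of the basket. Origin: centre of its underside.
- spray: Bystander: clear bottle with white cap, 54 mm in diameter, 150 mm high, on the bench behind the work. Origin: centre of its underside.
- logger: Bystander: flat grey data logger, 60 x 85 x 22 mm, on the bench behind the work. Origin: centre of its underside.
Things that resemble listed ones, but are neither listed nor needed, are in the scene too. What is shaped like the large_pack but red is not meant. What is shaped like the small_pack but black is not meant.

How it is judged (in metres and radians):
On the way, in this order (a step that is already met when the one before it is completed fails the run):
1. both cold packs stand upright on the drip tray (x of large_pack in the frame of tray between -0.095 and 0.095 m and y of large_pack in the frame of tray between -0.1 and 0.1 m and z of large_pack in the frame of tray between -0.01 and 0.02 m and angle between each of large_pack, small_pack's own z axis and vertical below 0.15 rad and x of small_pack in the frame of tray between -0.095 and 0.095 m and y of small_pack in the frame of tray between -0.1 and 0.1 m and z of small_pack in the frame of tray between -0.01 and 0.02 m), for 0.2 s.
2. the round canister stands upright in the wire basket, while both packs are still on the tray (all of step 1 and x of round_canister in the frame of basket between -0.07 and 0.07 m and y of round_canister in the frame of basket between -0.08 and 0.08 m and z of round_canister in the frame of basket between -0.01 and 0.02 m and angle between round_canister's own z axis and vertical below 0.15 rad), for 0.2 s.
3. the square canister stands in the box where the round one stood (x of square_canister in the frame of box between -0.003 and 0.027 m and y of square_canister in the frame of box between -0.013 and 0.013 m and z of square_canister in the frame of box between 0 and 0.025 m and angle between each of square_canister, round_canister's own z axis and vertical below 0.15 rad and x of round_canister in the frame of basket between -0.07 and 0.07 m and y of round_canister in the frame of basket between -0.08 and 0.08 m and z of round_canister in the frame of basket between -0.01 and 0.02 m), for 0.2 s.
At the end, for the whole second after the job is handed in: All upright, at rest: each cold pack within 15 mm of where it began and 0.2 rad of square with the box; the square canister on the box floor where the round one stood (within 15 mm front to back, 13 mm sideways of x 12 mm, y 0); the round canister on the basket floor (all of step 3 and distance of each of large_pack, small_pack from where it was at the start of the episode below 0.015 m and angle between the x axis of each of large_pack, small_pack and the x axis of box, either way round below 0.2 rad and angle between each of large_pack, small_pack's own z axis and vertical below 0.15 rad and linear speed of each of large_pack, small_pack, round_canister, square_canister below 0.02 m/s); the robot touches nothing.
It fails at once if a canister or pack is tipped over (more than 0.6 rad) (angle between any of large_pack, small_pack, round_canister, square_canister's own z axis and vertical above 0.6 rad).
It fails at once if the jar, the clear bottle or the logger is moved by more than 30 mm (distance of any of jar, spray, logger from where it was at the start of the episode above 0.03 m).
It also fails if it takes over 144 s, if anything falls off the work surface, if the arm or the gripper's body presses on something with over 40 N, if the wrist force passes 120 N, or if a joint passes its speed limit or range.

ROBOT

A 7-joint arm with a two-finger parallel gripper is mounted at the origin on the work surface. World frame = base frame: x ahead of the robot, y to its left, z up, the work surface at z = 0. Lengths are in mm, angles in rad, forces in N, time in s.
With the tool pointing down it reaches from about 425 to 825 mm from the base axis. Payload 3.6 kg.
Tool frame: the origin (TCP) lies on the centre line of the jaws, within the pads' length; the fingertips stand arm.finger_overhang ahead of it and the grasp point (between the pads) lies 2 mm behind it (arm.finger_overhang is the distance from the TCP to the fingertips, in mm); z points along the fingers, y is the direction in which the jaws open and shut (so a half turn about z gives the same grasp; the last joint's range is limited). The gripper opens to 93 mm and grips with 3 to 60 N. Pads are 15 mm wide; open, the fingers measure 128 mm over their backs; the gripper's body (75 mm by 188 mm) begins 65 mm behind the grasp point.
Start: joints at [-1.202, 0.615, -0.013, 1.423, 0.008, 1.103, -0.04], TCP at [249.971, 599.981, 235.64] pointing down, gripper open.
Joint ranges: [-3.12, 3.12], [-0.3, 2.06], [-1.34, 1.32], [0.26, 2.42], [-1.36, 4.5], [0.01, 1.98], [-2.84, 2.84]. Speed limits (rad/s): [2.79, 2.79, 3.14, 3.14, 3.14, 3.14, 3.14].

INTERFACE

Orientations are given as a rotation vector (axis times angle).
In Python, from rig import arm gives the robot as it stands. Calls block until the motion is done:
- arm.move_to(position, orientation): joint-space move of the TCP to a pose.
- arm.move_straight(position, speed=150, rot=None, until_force=None): straight line of the TCP; rot=None keeps the orientation; speed is the mean speed in mm/s. With until_force (N) it stops when the force on the tool has changed by that much, and returns True; else False.
- arm.movej(angles): joint-space move.
- arm.gripper_to(opening, strength=None): finger opening in mm; strength is the grip in N (None keeps the last); returns when the fingers have stopped.
- arm.wait(seconds).
- arm.inverse_kinematics(position, orientation): joint angles nearest the present ones, or None.
- arm.sense(): the state.
- arm.camera(name): name is "scene" or "top" or "wrist"; returns a dict with "pixels" (420x560x3 uint8, blue, green, red), "depth" (420x560 float32, mm along the optical axis (not along the pixel's ray), 0 where there is no reading), "fx", "fy", "cx", "cy" (pixels), "T" (4x4, takes a point from camera to world coordinates); the wrist camera has in their place "mount" (4x4, takes a point from camera to tool coordinates, whose origin is the TCP and whose axes are the flange's). Camera axes: x right, y up, looking along -z (the intrinsics and any distortion apply to the point x, -y, -z); pixel columns grow to the right and rows downward; lengths in mm; the calibration is good to about 2 mm. A picture is of the moment at which its call begins: read the wrist's pose just before it.
A pose or a line that the arm cannot do raises arm.Unreachable and nothing moves.
- arm.hand_in(): hands the job in, once; it reports no verdict.
The state is a dict: "t": time; "joint_positions": joint angles; "joint_velocities": joint speeds; "joint_torque": joint torques, N m; "eef_pos": TCP position; "ee_rot": TCP orientation; "ft_force": force on the tool from outside, world axes, zero at the start; "moment": the same for the moment, N m; "width": finger opening in mm.
Only numpy, scipy, OpenCV 4.12 (cv2) and the standard library are available. Lean on these libraries where they do the work, as an engineer would, in place of code of your own. Each camera call takes 0.05 s, during which the arm holds its last target.

## Working session

There is one attempt and no reset: what is moved stays moved. The work goes in short steps, each a Python script; the robot and the scene stay as the last script left them, time stands still between calls to the robot, and variables do not carry over. Pictures are saved under pics/ and viewed, and the job is handed in when it is done.

```bash
ls; mkdir -p pics; cat > h.py <<'E'
import numpy as np, cv2, pickle
from rig import arm
E
python3 - <<'E'
from h import *
for n in ("scene","top","wrist"):
    s=arm.sense(); c=arm.camera(n); c['s']=s
    pickle.dump(c,open(f'{n}0.pkl','wb'))
    cv2.imwrite(f'pics/{n}0.png',c['pixels'])
    print(n,[k for k in c],c['fx'],c['fy'],c['cx'],c['cy']); print(np.round(c.get('T',c.get('mount')),3))
print(s['t'],s['eef_pos'],s['ee_rot'],s['width'],arm.finger_overhang)
E
```

```text
pics
scene ['pixels', 'depth', 'fx', 'fy', 'cx', 'cy', 'T', 's'] 388.2345129724385 388.2345129724385 282.02331767986203 215.13910976803936
[[-7.61000e-01 -4.48000e-01  4.69000e-01  9.64009e+02]
 [ 6.49000e-01 -4.99000e-01  5.75000e-01  4.98544e+02]
 [-2.30000e-02  7.42000e-01  6.70000e-01  6.18498e+02]
 [ 0.00000e+00  0.00000e+00  0.00000e+00  1.00000e+00]]
top ['pixels', 'depth', 'fx', 'fy', 'cx', 'cy', 'T', 's'] 439.68985991071634 439.68985991071634 278.5718340920428 207.74593621307335
[[ 2.500000e-02  9.940000e-01 -1.100000e-01  4.150230e+02]
 [-1.000000e+00  2.400000e-02 -4.000000e-03 -1.717000e+00]
 [-1.000000e-03  1.100000e-01  9.940000e-01  1.188682e+03]
 [ 0.000000e+00  0.000000e+00  0.000000e+00  1.000000e+00]]
wrist ['pixels', 'depth', 'fx', 'fy', 'cx', 'cy', 'mount', 's'] 369.77240575957956 369.77240575957956 279.3357066017351 211.82839086361042
[[ 0.00000e+00  9.71000e-01  2.40000e-01  6.74500e+01]
 [ 1.00000e+00 -1.00000e-03  2.00000e-03  6.51000e-01]
 [ 2.00000e-03  2.40000e-01 -9.71000e-01 -1.47694e+02]
 [ 0.00000e+00  0.00000e+00  0.00000e+00  1.00000e+00]]
0.1 [249.76577972 599.38418489 234.63103471] [-0.61596938 -3.08023917  0.00346216] 92.85667718339971 17.0
```

View pics/top0.png

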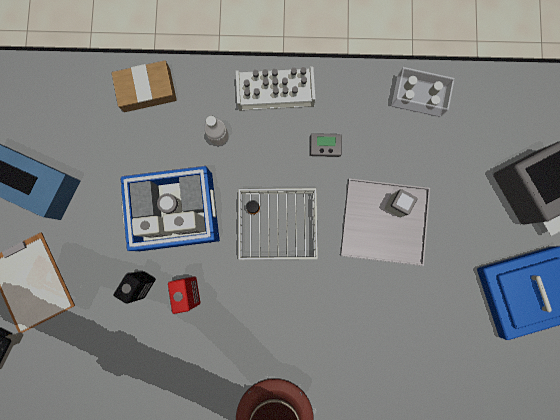

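View pics/scene0.png

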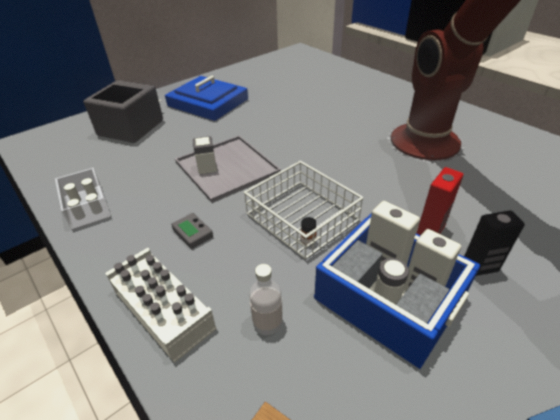

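View pics/wrist0.png

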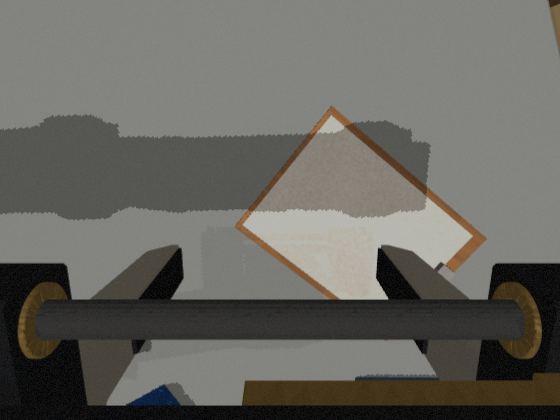

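Candidates in the top view: white packs in the box at (146,225) and (179,222). The lookalikes are red at (183,295) and black at (133,287), both outside the box. The round canister is in the nook at (168,203); the bottle at (215,128) is similar. The square canister is on the tray at (403,202), and the jar is at (252,207). Now I'll measure them and check a close crop.

```bash
cat >> h.py <<'E'
def cloud(c):
    d=c['depth']; v,u=np.mgrid[0:420,0:560]
    P=np.stack([(u-c['cx'])/c['fx']*d,-(v-c['cy'])/c['fy']*d,-d,np.ones_like(d)],-1)
    W=P@c['T'].T; W=W[...,:3]; W[d<=0]=np.nan
    return W
def rect(pts):
    (cx,cy),(w,h),a=cv2.minAreaRect(pts.astype(np.float32)); return round(cx,1),round(cy,1),round(w,1),round(h,1),round(a,1)
E
python3 - <<'E'
from h import *
c=pickle.load(open('top0.pkl','rb')); W=cloud(c); z=W[...,2]
print('bench z',np.nanmedian(z[300:330,320:400]))
for name,(u,v) in dict(packL=(146,225),packR=(179,222),rnd=(168,203),sq=(405,201),tray=(370,230),jar=(252,207),logger=(325,145),foam=(192,190),bottle=(211,122),red=(178,297),blk=(126,288)).items():
    print(name,np.round(np.nanmedian(W[v-2:v+3,u-2:u+3].reshape(-1,3),axis=0),1))
def blob(name,u0,u1,v0,v1,zl,zh,seed=None):
    m=np.zeros(z.shape,np.uint8); m[v0:v1,u0:u1]=((z>zl)&(z<zh))[v0:v1,u0:u1]
    if seed:
        n,l=cv2.connectedComponents(m); m=(l==l[seed[1],seed[0]]).astype(np.uint8)
    p=W[m>0]; print(name,len(p),'mean',np.round(p.mean(0),1),'rect',rect(p[:,:2]))
blob('packs',110,225,160,255,130,175)
blob('packL',110,225,160,255,135,175,(146,225))
blob('packR',110,225,160,255,135,175,(179,222))
blob('boxrim',110,225,155,260,60,130)
blob('rnd',150,185,190,214,92,105,(168,203))
blob('sq',380,430,180,225,70,110)
blob('tray',335,440,170,275,7,40)
blob('basket',230,325,180,270,55,90)
blob('jar',240,265,195,220,45,70)
im=cv2.resize(c['pixels'][155:260,110:225],None,fx=6,fy=5.6,interpolation=cv2.INTER_CUBIC); cv2.imwrite('pics/boxcrop.png',im)
E
```

```text
bench z 0.4752358059005246
packL [481.1 316.  148.8]
packR [489.2 234.1 163.2]
rnd [541.  279.2  98.6]
sq [ 561.2 -314.6   91.2]
tray [ 491.5 -244.3    5.6]
jar [540.4  71.6  58.9]
logger [ 717.9 -118.6   23.3]
foam [576.1 222.5  90.7]
bottle [735.8 172.2 149.5]
red [315.5 230.8 152. ]
blk [332.  358.  136.5]
packs 1128 mean [486.8 270.1 153.9] rect (487.5, 274.8, 42.9, 154.9, 7.5)
packL 485 mean [481.2 317.2 146.4] rect (481.5, 319.4, 42.1, 64.7, 8.6)
packR 620 mean [491.5 233.5 160.5] rect (492.4, 236.4, 42.3, 77.3, 7.9)
boxrim 4934 mean [537.2 280.4  91.8] rect (530.7, 283.6, 190.8, 234.2, 8.7)
rnd 311 mean [541.6 283.4  97.3] rect (541.5, 283.1, 48.2, 49.0, 42.1)
sq 429 mean [ 559.9 -311.1   88.8] rect (561.0, -313.5, 51.4, 50.8, 61.6)
tray 1349 mean [ 517.1 -284.9   11.6] rect (521.9, -286.3, 228.6, 280.3, 86.1)
basket 755 mean [505.9  15.6  68.5] rect (499.8, 5.2, 181.8, 201.2, 2.1)
jar 135 mean [542.7  72.   58.2] rect (540.3, 80.0, 44.5, 47.7, 1.8)
```

View pics/boxcrop.png

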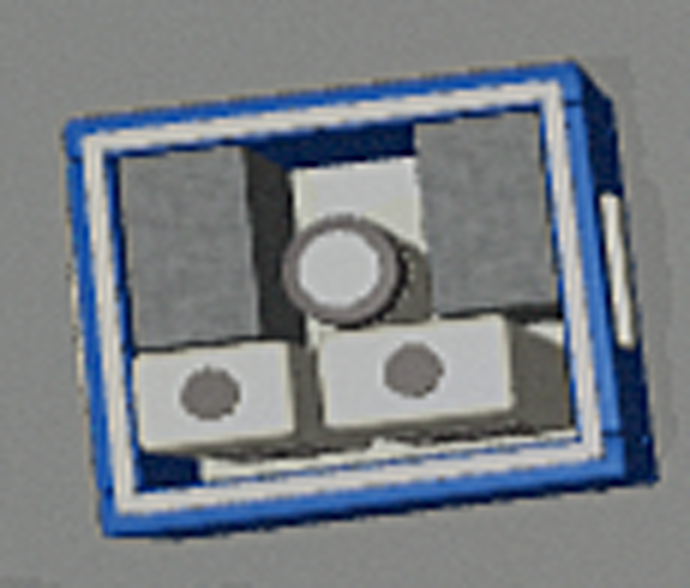

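```bash
python3 - <<'E'
from h import *
c=pickle.load(open('top0.pkl','rb')); W=cloud(c); z=W[...,2]
# tray rim corners by ray-plane at z=14
def ray(u,v,h):
    T=c['T']; d=T[:3,:3]@np.array([(u-c['cx'])/c['fx'],-(v-c['cy'])/c['fy'],-1]); o=T[:3,3]
    return o+d*(h-o[2])/d[2]
for uv in [(348,180),(432,188),(424,264),(341,258)]: print(np.round(ray(*uv,14),1))
# rim mask: z 9..17
m=((z>9.5)&(z<18)); m[:170]=0;m[275:]=0;m[:,:335]=0;m[:,440:]=0; p=W[m]; print(len(p),rect(p[:,:2]))
# box rim
m=((z>92)&(z<99)); m[:155]=0;m[260:]=0;m[:,:110]=0;m[:,225:]=0; 
n,l,st,_=cv2.connectedComponentsWithStats(m.astype(np.uint8)); 
for i in range(1,n):
    if st[i,4]>150: print('box',st[i],rect(W[l==i][:,:2]))
m=((z>82)&(z<97)); m[:180]=0;m[225:]=0;m[:,:380]=0;m[:,430:]=0; p=W[m]; print('sq',len(p),rect(p[:,:2]),p[:,:2].mean(0))
cv2.imwrite('pics/traycrop.png',cv2.resize(c['pixels'][165:275,330:440],None,fx=5.4,fy=5.4,interpolation=cv2.INTER_CUBIC))
E
```

```text
[ 625.  -182.8   14. ]
[ 608.7 -409.6   14. ]
[ 404.5 -385.7   14. ]
[ 414.8 -165.8   14. ]
605 (514.0, -288.0, 229.7, 214.1, 84.7)
box [ 121  166   94   85 1992] (530.2, 283.4, 189.6, 220.5, 8.6)
box [157 193  20  20 239] (541.2, 283.2, 47.6, 48.9, 37.8)
sq 400 (561.0, -313.5, 51.4, 50.8, 61.6) [ 560.35844053 -312.10871418]
```

View pics/traycrop.png

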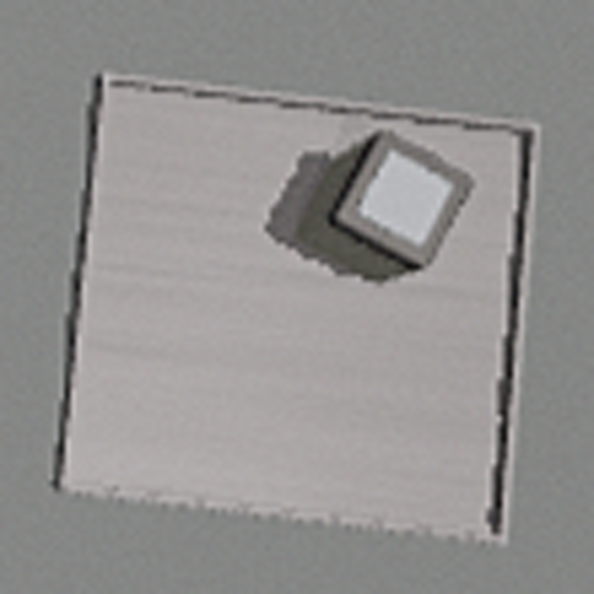

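The taller pack (right, top z 163) is the large one at (492,236). The small one (top 149) is at (481,319). Pack sizes, box rim and heights all agree, and the box yaw is about 8.5°. Next I'll check reach and write the helpers.

```bash
cat >> h.py <<'E'
from scipy.spatial.transform import Rotation as Ro
def down(phi):
    f=np.radians(phi); return Ro.from_matrix(np.array([[-np.sin(f),np.cos(f),0],[np.cos(f),np.sin(f),0],[0,0,-1]]).T).as_rotvec()
BOX=(530.4,283.6,8.5); TRAY=(513.8,-287.3,-5.2); BAS=(499.8,5.2,2.1)
def fr(F,x,y):
    a=np.radians(F[2]); return F[0]+np.cos(a)*x-np.sin(a)*y, F[1]+np.sin(a)*x+np.cos(a)*y
LG=fr(TRAY,-64,48); SM=fr(TRAY,-64,-46)
def st(tag=''):
    s=arm.sense(); print(tag,'t',round(s['t'],2),np.round(s['eef_pos'],1),'w',round(s['width'],1),'F',np.round(s['ft_force'],1)); return s
E
python3 - <<'E'
from h import *
print(LG,SM)
for nm,p,phis in [('L',(492.6,236,300),(8.5,188.5)),('S',(481,319,300),(8.5,188.5)),('LG',(*LG,300),(-5.2,174.8)),('SM',(*SM,300),(-5.2,174.8)),('SMlow',(*SM,120),(-5.2,174.8)),('sq',(561,-313.5,60),(61.6,-118.4)),('rnd',(541.5,283.5,60),(8.5,188.5)),('sqb',(541.8,285,60),(8.5,188.5)),('bas',(*fr(BAS,0,-45),60),(2,182,92,-88))]:
    for f in phis:
        q=arm.inverse_kinematics(p,down(f)); print(nm,f,None if q is None else np.round(q,2))
E
```

```text
(np.float64(454.41376233807125), np.float64(-233.6970637337755)) (np.float64(445.89429979947994), np.float64(-327.31019720367675))
L 8.5 [-0.7   0.4   0.31  1.64 -0.13  1.12 -0.2 ]
L 188.5 [-0.15  0.43 -0.51  1.62  0.22  1.15  2.58]
S 8.5 [-0.8   0.45  0.28  1.55 -0.13  1.16 -0.35]
S 188.5 [-0.29  0.49 -0.54  1.53  0.26  1.19  2.42]
LG -5.2 [-0.2   0.47  0.97  1.74 -0.42  1.16  0.8 ]
LG 174.8 [-0.28  0.53  1.14  1.74 -0.52  1.21 -2.23]
SM -5.2 [ 0.08  0.5   0.82  1.63 -0.39  1.19  0.9 ]
SM 174.8 [-0.06  0.62  1.14  1.63 -0.58  1.28 -2.05]
SMlow -5.2 [ 0.24  0.67  0.57  1.85 -0.51  0.77  0.99]
SMlow 174.8 [-0.03  0.9   1.13  1.86 -0.95  1.05 -1.73]
sq 61.6 [ 0.42  0.8   0.1   1.62 -0.11  0.73  1.64]
sq -118.4 [-0.07  1.1   1.13  1.63 -1.08  1.15 -0.72]
rnd 8.5 [-0.62  0.77  0.17  1.71 -0.19  0.67 -0.2 ]
rnd 188.5 [-0.21  0.82 -0.52  1.7   0.54  0.77  2.3 ]
sqb 8.5 [-0.62  0.77  0.17  1.71 -0.19  0.68 -0.21]
sqb 188.5 [-0.22  0.82 -0.52  1.7   0.54  0.77  2.29]
bas 2 [-0.1   0.66  0.21  2.02 -0.28  0.48  0.35]
bas 182 [ 0.34  0.69 -0.46  2.01  0.56  0.56  2.67]
bas 92 [ 0.1   0.65 -0.1   2.02  0.14  0.48  1.51]
bas -88 [-0.3   0.71  0.52  2.03 -0.65  0.57 -0.86]
```

```bash
cat >> h.py <<'E'
def pick(x,y,z,phi,op,zup,grip=30,zlift=None,fast=True):
    r=down(phi)
    s=arm.sense()
    if s['eef_pos'][2]<zup-5: arm.move_straight((s['eef_pos'][0],s['eef_pos'][1],zup),speed=200)
    arm.gripper_to(op); arm.move_straight((x,y,zup),speed=300,rot=r)
    h=arm.move_straight((x,y,z),speed=120,until_force=15)
    a=st('down hit=%s'%h)
    if h: raise SystemExit('hit on the way down')
    arm.gripper_to(0,strength=grip); st('gripped')
    return a
def place(x,y,z,phi,zup,zup2=None,op=62,w=None):
    arm.move_straight((x,y,zup),speed=250,rot=down(phi)); st('above')
    arm.move_straight((x,y,z+12),speed=120)
    arm.wait(0.2)
    h=arm.move_straight((x,y,z-3),speed=25,until_force=4); st('placed hit=%s'%h)
    arm.gripper_to(op); st('open')
E
python3 - <<'E'
from h import *
pick(492.6,236,141,8.5,66,290)
arm.move_straight((492.6,236,185),speed=100); st('lift')
arm.move_straight((492.6,236,290),speed=200); s=arm.sense()
c=arm.camera('scene'); cv2.imwrite('pics/s1.png',c['pixels']); st('up')
E
```

```text
down hit=False t 4.23 [493.1 236.2 141.7] w 65.9 F [-0.6  0.3  0.6]
gripped t 4.75 [492.5 236.  141.2] w 41.6 F [-0.3  0.3  2.4]
lift t 5.34 [492.  235.8 184.4] w 41.9 F [ 0.6 -0.3 -3.5]
up t 6.07 [491.2 235.6 287.9] w 41.5 F [ 0.4 -0.2 -4. ]
```

View pics/s1.png

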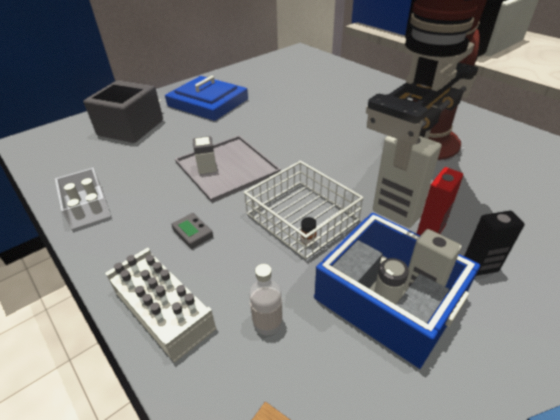

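The large pack hangs upright in the jaws at (405,180), and everything else is where it was.

```bash
python3 - <<'E'
from h import *
place(*LG,133,-5.2,290,op=66)
arm.move_straight((*LG,215),speed=200)
c=arm.camera('scene'); cv2.imwrite('pics/s2.png',c['pixels']); st('up')
E
```

```text
above t 8.1 [ 454.7 -232.4  289.9] w 41.8 F [ 0.2  0.3 -3.8]
placed hit=True t 10.15 [ 454.1 -233.6  133. ] w 41.2 F [-0.6  0.1  4.2]
open t 10.77 [ 453.2 -232.7  132.1] w 66.0 F [0.9 1.2 0. ]
up t 11.38 [ 453.6 -232.9  213.8] w 66.1 F [ 0.7 -1.  -0.5]
```

View pics/s2.png

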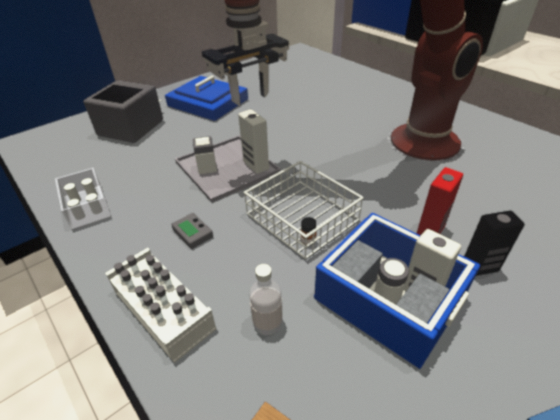

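The large pack stands upright on the tray at (253,140). The small pack is next.

```bash
python3 - <<'E'
from h import *
pick(481.1,319,128,8.5,66,290)
arm.move_straight((481.1,319,290),speed=180); st('lift')
place(*SM,120,-5.2,300,op=66)
arm.move_straight((*SM,300),speed=200)
s=st('up')
arm.move_straight((450,-100,300),speed=300)
for n in('top','scene'):
    c=arm.camera(n); cv2.imwrite(f'pics/{n}3.png',c['pixels']); pickle.dump(c,open(f'{n}3.pkl','wb'))
E
```

```text
down hit=False t 15.62 [481.6 319.2 128.7] w 65.9 F [ 0.4 -0.1 -0.6]
gripped t 16.13 [481.2 319.1 128.2] w 41.9 F [-0.8  1.1  1.4]
lift t 17.18 [480.2 318.6 288.5] w 41.8 F [ 0.3 -0.1 -2.2]
above t 19.93 [ 446.3 -326.4  300. ] w 41.8 F [ 0.5  0.7 -2.5]
placed hit=True t 22.17 [ 445.7 -327.2  120.1] w 42.1 F [-0.4  0.5  3.8]
open t 22.78 [ 444.9 -326.2  119. ] w 65.7 F [ 0.4 -0.1  1.4]
up t 23.84 [ 445.4 -326.7  298.9] w 65.9 F [-0.3 -0.6  0.3]
```

View pics/top3.png

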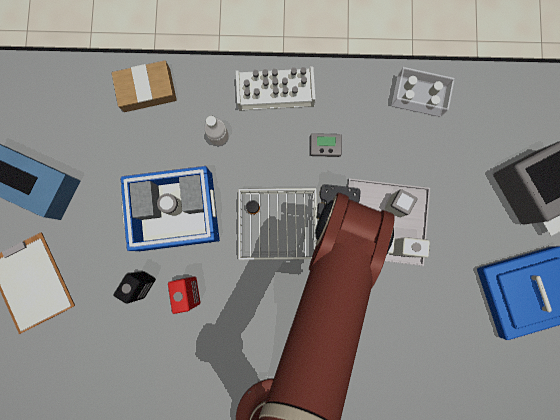

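View pics/scene3.png

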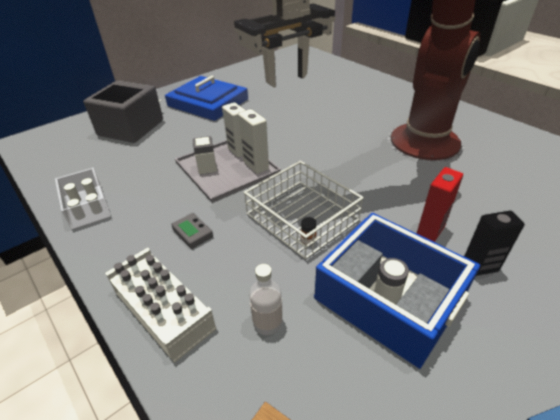

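Both packs stand on the tray, at (235,130) and (253,140) in the scene view, and the nook is clear in front. Next is the round canister.

```bash
python3 - <<'E'
from h import *
pick(541.6,283.8,68,8.5,70,260,grip=25)
arm.move_straight((541.6,283.8,220),speed=150); st('lift')
p=fr(BAS,0,-45)
place(*p,60,2.1,220,op=74)
arm.move_straight((*p,260),speed=200)
arm.move_straight((480,-160,300),speed=300); st()
for n in('top','scene'):
    c=arm.camera(n); cv2.imwrite(f'pics/{n}4.png',c['pixels']); pickle.dump(c,open(f'{n}4.pkl','wb'))
E
```

```text
down hit=False t 28.41 [542.1 284.   68.7] w 69.9 F [ 0.5  0.3 -0.4]
gripped t 28.88 [541.7 283.9  68.2] w 49.7 F [-0.9 -0.8  0.7]
lift t 30.04 [540.8 283.5 218.8] w 49.7 F [-0.3  1.7 -2.5]
above t 31.5 [501.6 -38.1 219.8] w 49.8 F [ 0.2  0.2 -2.3]
placed hit=True t 33.58 [501.3 -39.7  59.9] w 50.1 F [-0.  -0.5  2.8]
open t 34.2 [500.5 -39.5  59.6] w 74.0 F [0.  0.6 0.5]
 t 35.92 [ 479.5 -160.   299.1] w 73.9 F [0.5 0.1 0.3]
```

View pics/scene4.png

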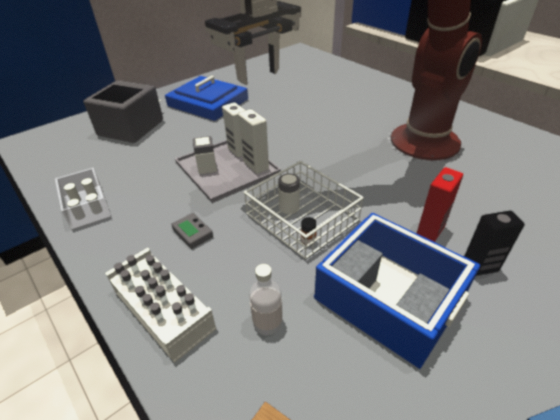

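View pics/top4.png

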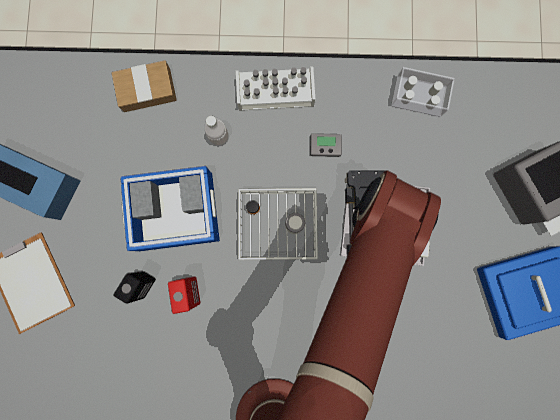

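The round canister stands at the basket's right end at (289,190). Now the square one. With jaws at 61.6°, the computed gap from the gripper body to the packs is about 20 mm.

```bash
python3 - <<'E'
from h import *
pick(561,-313,66,61.6,72,260,grip=25)
arm.move_straight((561,-313,240),speed=150); st('lift')
p=fr(BOX,12,0); print(p)
arm.move_straight((540,0,240),speed=250,rot=down(35))
arm.move_straight((*p,240),speed=250,rot=down(8.5)); st('over box')
for n in('top','scene'):
    c=arm.camera(n); cv2.imwrite(f'pics/{n}5.png',c['pixels'])
E
```

```text
down hit=False t 39.26 [ 561.5 -313.3   66.8] w 71.9 F [-0.6 -0.5 -0.4]
gripped t 39.75 [ 560.8 -313.7   66.3] w 49.7 F [-1.  -1.8  0.7]
lift t 41.06 [ 560.4 -312.5  238.8] w 49.9 F [-0.3  0.  -3. ]
(np.float64(542.2681903603429), np.float64(285.37371293355534))
over box t 43.76 [542.8 283.1 240.1] w 49.8 F [ 0.7 -0.1 -1.1]
```

View pics/scene5.png

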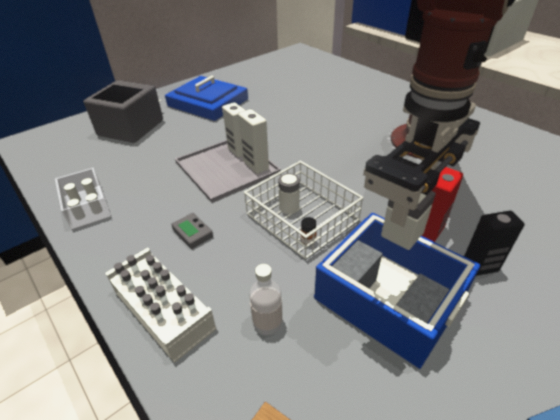

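View pics/top5.png

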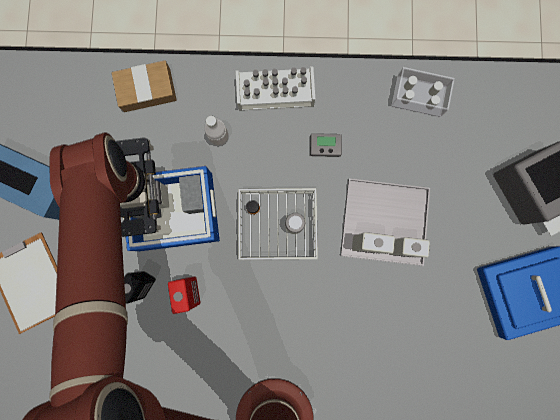

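The canister is held upright over the box, and the packs are undisturbed. Lowering it into the nook.

```bash
python3 - <<'E'
from h import *
p=fr(BOX,12,-0.5)
place(*p,74,8.5,240,op=70)
arm.move_straight((*p,290),speed=200)
arm.move_straight((480,60,300),speed=300); st()
for n in('top','scene'):
    c=arm.camera(n); cv2.imwrite(f'pics/{n}6.png',c['pixels']); pickle.dump(c,open(f'{n}6.pkl','wb'))
c=pickle.load(open('top6.pkl','rb'));W=cloud(c);z=W[...,2]
def blob(nm,u0,u1,v0,v1,zl,zh):
    m=np.zeros(z.shape,np.uint8); m[v0:v1,u0:u1]=((z>zl)&(z<zh))[v0:v1,u0:u1]
    n,l,s,_=cv2.connectedComponentsWithStats(m)
    if n<2: print(nm,'none');return
    i=1+np.argmax(s[1:,4]); p=W[l==i]; print(nm,s[i],rect(p[:,:2]),np.round(p.mean(0),1))
blob('sq',150,185,185,225,93,105); blob('lg',345,400,225,265,145,160); blob('sm',395,440,225,265,132,145)
E
```

```text
above t 44.11 [542.5 284.3 240.2] w 50.0 F [-0.1  0.4 -1.9]
placed hit=True t 46.23 [542.1 284.9  74. ] w 49.9 F [-0.9  0.2  3.7]
open t 46.8 [541.  284.5  73.1] w 69.7 F [ 0.8 -0.3  0.3]
 t 48.96 [480.2  62.  299.6] w 69.8 F [ 0.1  0.4 -0.5]
sq [156 192  22  22 383] (542.4, 285.0, 49.8, 50.3, 9.4) [542.3 284.9  97.5]
lg [361 232  34  21 576] (454.2, -232.6, 76.2, 42.0, 84.4) [ 453.9 -231.6  154. ]
sm [402 237  28  20 469] (446.3, -325.9, 65.4, 42.1, 85.0) [ 446.1 -324.8  139. ]
```

View pics/top6.png

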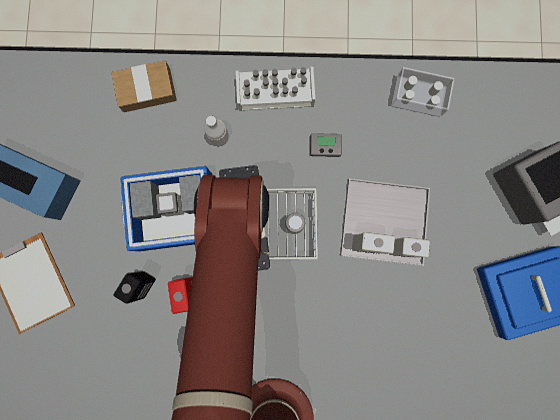

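View pics/scene6.png

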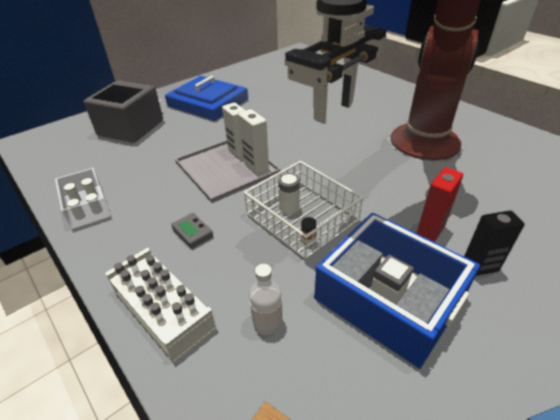

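The square canister measures (542.4, 285.0) against a target of (542.3, 285.4). Now returning the packs.

```bash
python3 - <<'E'
from h import *
pick(SM[0],SM[1]+.5,120,-5.2,66,300)
arm.move_straight((*SM,300),speed=180); st('lift')
place(481.2,319,128,8.5,300,op=64)
arm.move_straight((481.2,319,290),speed=200)
pick(LG[0],LG[1]+.5,133,-5.2,66,300)
arm.move_straight((*LG,300),speed=180); st('lift')
place(492.5,236,141,8.5,300,op=64)
arm.move_straight((492.5,236,300),speed=200)
arm.move_straight((480,-80,300),speed=300); st()
for n in('top','scene'):
    c=arm.camera(n); cv2.imwrite(f'pics/{n}7.png',c['pixels']); pickle.dump(c,open(f'{n}7.pkl','wb'))
c=pickle.load(open('top7.pkl','rb'));W=cloud(c);z=W[...,2]
def blob(nm,u0,u1,v0,v1,zl,zh,a=42):
    m=np.zeros(z.shape,np.uint8); m[v0:v1,u0:u1]=((z>zl)&(z<zh))[v0:v1,u0:u1]
    n,l,s,_=cv2.connectedComponentsWithStats(m)
    if n<2: print(nm,'none');return
    i=1+np.argmax(s[1:,4]); p=W[l==i]; print(nm,s[i],rect(p[:,:2]),np.round(p.mean(0),1))
blob('sq',150,185,185,225,93,105); blob('lg',110,225,160,255,152,175); blob('sm',110,225,160,255,135,151)
E
```

```text
down hit=False t 52.48 [ 446.3 -327.2  120.6] w 65.9 F [ 0.4  0.2 -0.1]
gripped t 53.0 [ 445.9 -326.9  120.2] w 42.0 F [-0.1  0.3  0.5]
lift t 54.15 [ 445.3 -326.6  298.7] w 41.8 F [ 0.3 -0.9 -1.8]
above t 56.89 [481.5 317.9 300.2] w 41.9 F [ 0.   0.2 -2.7]
placed hit=True t 59.07 [481.  318.9 128.1] w 41.9 F [-0.   0.3  4.2]
open t 59.66 [479.8 318.4 126.9] w 63.9 F [-0.3  0.  -0.7]
down hit=False t 64.68 [ 454.8 -233.5  133.6] w 65.9 F [-0.1  0.7  0.5]
gripped t 65.2 [ 454.4 -233.2  133.1] w 41.9 F [-0.3  0.6  1.6]
lift t 66.28 [ 453.6 -233.   298.7] w 41.9 F [-0.6 -0.6 -3.9]
above t 68.31 [492.8 234.3 300.2] w 41.9 F [ 0.5 -0.1 -3.9]
placed hit=True t 70.38 [492.2 235.9 141. ] w 41.8 F [-1.2  0.5  4.6]
open t 70.97 [490.9 235.5 139.8] w 64.2 F [0.4 0.7 0.8]
 t 73.12 [480.  -78.4 299.6] w 63.7 F [ 0.6  1.4 -0.9]
sq [156 192  22  22 387] (542.4, 285.0, 50.2, 51.0, 9.1) [542.3 284.5  97.6]
lg [163 211  34  21 580] (492.7, 235.7, 42.5, 76.1, 7.9) [492.2 234.4 161.6]
sm [132 215  29  21 478] (481.8, 318.7, 42.4, 64.7, 8.1) [481.2 317.  146.4]
```

View pics/top7.png

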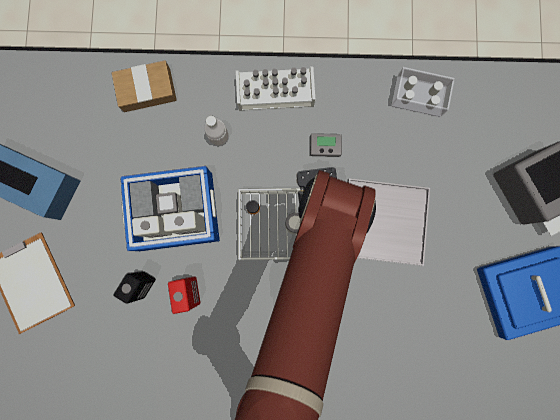

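View pics/scene7.png

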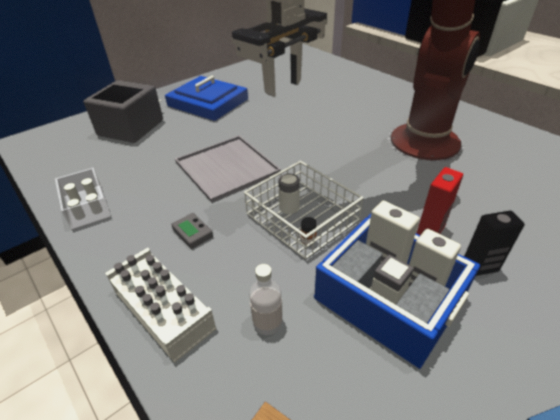

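Both packs are within 1 mm of where they began, and everything is upright. The bystanders haven't moved, and the gripper is clear and empty. Handing in.

```bash
python3 -c "
from h import *
print(arm.hand_in())"
```

```text
the job is handed in; nothing more can be done
None
```

I swapped the canisters in the order you gave and handed the job in at about 73 s, well under the 144 s limit; no verdict was reported.

- **Cold packs:** in the last top picture, both stand within about 1 mm of where they started. The large one is at (492.7, 235.7) and the small one at (481.8, 318.7), within about 0.6° of the box's yaw.
- **Square canister:** it stands in the nook at (542.4, 285.0), within 1 mm of the target.
- **Round canister:** it stands upright in the right end of the basket. I judged this from the pictures and the contact height when it was set down, not from a separate position fit.
- **Bystanders:** the jar, clear bottle and data logger look unmoved in the pictures; I did not measure their positions again.
- **Robot:** the gripper was open and well clear of everything at hand-in.

No check failed or disagreed.

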